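Find the sample cases that did not catch and snap them shut

TASK

All three sample cases look shut, but the catches of two have not engaged: tug the lids upward by their pull grips, one after another, to find the ones that come up. Deal with each loose one as soon as you find it, before you try the next: raise its lid about a centimetre so there is no doubt, then press it firmly down to the bottom until its catch snaps home, and tug it up again for a moment to prove that it holds. Leave all lids shut and let go, without shifting or upsetting anything else on the bench.

Things in the scene. Friction and masses are not known exactly. Their poses are not given: they have to be found in the camera images.
- rack: Fixed bench shelf standing over the back of the three cases: a grey board 133 mm deep (x), 620 mm wide (y), 12 mm thick, its underside 200 mm above the bench, with low stock on it up to 275 mm above the bench. Origin on the bench, x towards the back. The board reaches from x = -15 mm to x = +118 mm; posts at x = 100, y = +-297 mm. It overhangs the cases, so a gripper pointing straight down over a pull grip strikes the board; come in from the front, leaning 25 to 45 degrees.
- case_red: Grey sample case with a red pull grip and a red panel on its lid, 110 x 110 x 70 mm, fixed to the bench. Origin at the centre of its underside, z up, x from its front (catch side, facing the robot) to its back (hinge side). The lid on it is 122 x 118 mm, its top 84 mm above the bench. There is an orange catch cover on the lid's front edge that looks the same on all cases.
- red_grip (a point): Centre of the top of the red pull grip, an upright fin on the lid: 14 mm thick (y), 36 mm long (x), 45 mm tall, standing on the lid 30 mm in front of the case's centre; its top is 129 mm above the bench when the lid is shut. Axes as the case's (they turn with the lid). The grip lies 88 mm in front of the hinge line.
- lid_red (a joint): Angle of the red lid, rad: 0 shut (seal relaxed), positive as the front edge rises, to 0.35; negative when it is pressed down onto its seal, to -0.07 (about 6 mm at the grip). The hinge is 60 mm above the bench, 58 mm behind the case's centre. A weak spring brings a free lid back to about 0. A lid whose catch holds can be pulled up to only about 0.02 (2 mm of play), against a firm stop; one whose catch is loose comes up freely, about 2.5 N at the grip for 0.1 rad.
- case_green: Grey sample case with a green pull grip and a green panel on its lid, 110 x 110 x 70 mm, fixed to the bench. Origin at the centre of its underside, z up, x from its front (catch side, facing the robot) to its back (hinge side). The lid on it is 122 x 118 mm, its top 84 mm above the bench. There is an orange catch cover on the lid's front edge that looks the same on all cases.
- green_grip (a point): Centre of the top of the green pull grip, an upright fin on the lid: 14 mm thick (y), 36 mm long (x), 45 mm tall, standing on the lid 30 mm in front of the case's centre; its top is 129 mm above the bench when the lid is shut. Axes as the case's (they turn with the lid). The grip lies 88 mm in front of the hinge line.
- lid_green (a joint): Angle of the green lid, rad: 0 shut (seal relaxed), positive as the front edge rises, to 0.35; negative when it is pressed down onto its seal, to -0.07 (about 6 mm at the grip). The hinge is 60 mm above the bench, 58 mm behind the case's centre. A weak spring brings a free lid back to about 0. A lid whose catch holds can be pulled up to only about 0.02 (2 mm of play), against a firm stop; one whose catch is loose comes up freely, about 2.5 N at the grip for 0.1 rad.
- case_blue: Grey sample case with a blue pull grip and a blue panel on its lid, 110 x 110 x 70 mm, fixed to the bench. Origin at the centre of its underside, z up, x from its front (catch side, facing the robot) to its back (hinge side). The lid on it is 122 x 118 mm, its top 84 mm above the bench. There is an orange catch cover on the lid's front edge that looks the same on all cases.
- blue_grip (a point): Centre of the top of the blue pull grip, an upright fin on the lid: 14 mm thick (y), 36 mm long (x), 45 mm tall, standing on the lid 30 mm in front of the case's centre; its top is 129 mm above the bench when the lid is shut. Axes as the case's (they turn with the lid). The grip lies 88 mm in front of the hinge line.
- lid_blue (a joint): Angle of the blue lid, rad: 0 shut (seal relaxed), positive as the front edge rises, to 0.35; negative when it is pressed down onto its seal, to -0.07 (about 6 mm at the grip). The hinge is 60 mm above the bench, 58 mm behind the case's centre. A weak spring brings a free lid back to about 0. A lid whose catch holds can be pulled up to only about 0.02 (2 mm of play), against a firm stop; one whose catch is loose comes up freely, about 2.5 N at the grip for 0.1 rad.
- catch_a (a joint): Travel of the bolt of one of the two loose catches, m (hidden inside whichever case it is; it does not tell which): 0 to 0.0015 at the start = not caught, 0.008 = fully home. It moves only when that lid is pushed firmly down, about 9 to 12 N at the grip, to the bottom of its travel (lid about -0.06 to -0.07), and stays where it is left; from 0.0055 on it holds the lid.
- catch_b (a joint): Travel of the bolt of the other of the two loose catches, m (hidden inside whichever case it is; it does not tell which): 0 to 0.0015 at the start = not caught, 0.008 = fully home. It moves only when that lid is pushed firmly down, about 9 to 12 N at the grip, to the bottom of its travel (lid about -0.06 to -0.07), and stays where it is left; from 0.0055 on it holds the lid.
- jar_a: Amber specimen jar with yellow cap, 62 mm across, 75 mm tall, loose bystander; origin at the centre of its underside, z up. Not to be disturbed.
- jar_b: Amber specimen jar with yellow cap, 62 mm across, 75 mm tall, loose bystander; origin at the centre of its underside, z up. Not to be disturbed.
- wash: White bottle with red cap, 60 mm across, 155 mm tall, loose bystander; origin at the centre of its underside, z up. Not to be disturbed.
- tipbox: Green box with clear cover, 80 x 85 x 57 mm, loose bystander; origin at the centre of its underside, z up. Not to be disturbed.
- tube_a: Orange capped tube standing in the gap between two cases, 33 mm across, 105 mm tall, loose bystander; origin at the centre of its underside, z up. Not to be disturbed.
- tube_b: Orange capped tube standing in the gap between two cases, 33 mm across, 105 mm tall, loose bystander; origin at the centre of its underside, z up. Not to be disturbed.
- tuberack: Blue tube rack with orange caps, 50 (x) x 145 (y) x 58 mm, loose bystander; origin at the centre of its underside, z up. Not to be disturbed.

How it is judged (in metres and radians):
On the way, in this order (a step that is already met when the one before it is completed fails the run):
1. the first loose lid has been tugged up (over 0.07 rad, about 6 mm at the grip), both loose catches still open (value of joint any of lid_red, lid_green, lid_blue above 0.07 rad and value of joint each of catch_a, catch_b below 0.004 m), for 0.1 s.
2. its catch has been pressed home (over 5.5 mm) with every lid down (value of joint any of catch_a, catch_b above 0.0055 m and value of joint each of lid_red, lid_green, lid_blue below 0.03 rad), for 0.1 s.
3. it is tugged again and holds: pulled up into its play (0.013 to 0.05 rad) by the fingers (((value of joint lid_red between 0.013 and 0.05 rad and contact force between the fingers and case_red above 1 N) or (value of joint lid_green between 0.013 and 0.05 rad and contact force between the fingers and case_green above 1 N) or (value of joint lid_blue between 0.013 and 0.05 rad and contact force between the fingers and case_blue above 1 N))), for 0.2 s.
4. the second loose lid has been tugged up (over 0.07 rad), its catch still open (value of joint any of lid_red, lid_green, lid_blue above 0.07 rad and value of joint any of catch_a, catch_b below 0.004 m), for 0.1 s.
5. both catches are home with every lid down (value of joint each of catch_a, catch_b above 0.0055 m and value of joint each of lid_red, lid_green, lid_blue below 0.03 rad), for 0.1 s.
6. the second is tugged again and holds: pulled up into its play (0.013 to 0.05 rad) by the fingers (((value of joint lid_red between 0.013 and 0.05 rad and contact force between the fingers and case_red above 1 N) or (value of joint lid_green between 0.013 and 0.05 rad and contact force between the fingers and case_green above 1 N) or (value of joint lid_blue between 0.013 and 0.05 rad and contact force between the fingers and case_blue above 1 N))), for 0.2 s.
At the end, for the whole second after the job is handed in: Both loose catches are home (bolts over 5.5 mm), all three lids are shut and at rest within 0.03 rad, nothing is held, and the seven loose bystanders stand upright within 0.15 rad (all of step 5 and value of joint each of lid_red, lid_green, lid_blue above -0.03 rad and velocity of joint each of lid_red, lid_green, lid_blue below 0.1 rad/s and angle between each of jar_a, jar_b, wash, tipbox, tube_a, tube_b, tuberack's own z axis and vertical below 0.15 rad); the robot touches nothing.
It fails at once if a bystander (jar, bottle, green box, tube or tube rack) shifted more than 25 mm or tipped over (distance of any of jar_a, jar_b, wash, tipbox, tube_a, tube_b, tuberack from where it was at the start of the episode above 0.025 m or angle between any of jar_a, jar_b, wash, tipbox, tube_a, tube_b, tuberack's own z axis and vertical above 0.5 rad).
It also fails if it takes over 58 s, if anything falls off the work surface, if the arm or the gripper's body presses on something with over 40 N, if the wrist force passes 120 N, or if a joint passes its speed limit or range.

ROBOT

A 6-joint arm with a two-finger parallel gripper is mounted at the origin on the work surface. World frame = base frame: x ahead of the robot, y to its left, z up, the work surface at z = 0. Lengths are in mm, angles in rad, forces in N, time in s.
With the tool pointing down it reaches from about 325 to 775 mm from the base axis. Payload 9.3 kg.
Tool frame: the origin (TCP) lies between the finger pads; the fingertips stand 14 mm ahead of it and the grasp point (between the pads) lies 5 mm behind it; z points along the fingers, y is the line along which they close (so a half turn about z gives the same grasp; the last joint's range is limited). The gripper opens to 85 mm and grips with 20 to 120 N. Pads are 22 mm wide; open, the fingers measure 114 mm over their backs; the gripper's body (76 mm by 85 mm) begins 54 mm behind the grasp point. The pads swing forward as they close: fully open they stand 13 mm farther back than shut.
Start: joints at [1.163, 0.259, 0.021, 1.334, 0, 1.418], TCP at [138.63, 532.239, 245.279] pointing down, gripper open.
Joint ranges: [-3.04, 3.04], [-0.91, 1.82], [-1.04, 1.36], [-1.92, 1.95], [-1.52, 1.45], [-3.14, 3.14]. Speed limits (rad/s): [2.22, 2.22, 2.79, 3.14, 3.14, 3.14].

INTERFACE

Orientations are given as a unit quaternion [w, x, y, z].
In Python, from plant import arm gives the robot as it stands.
- The arm moves only by the tool drive_tool, never from a script. Its argument "increments" is a list of rows, each an object with "grip": the finger opening in cm, from 0 to 8.54; "delta_pos": the shift along the world's x, y, z in cm, a list of three; "yaw": the turn about the world's z in rad. In form: [{"grip": grip, "delta_pos": [dx, dy, dz], "yaw": yaw}, ...]. A call has 1 to 10 rows; each row is the pose to reach, as a shift and turn from the pose commanded when the call began; what a row does not reach only later rows make up. A row lasts 1/12 s, in which the tool goes at most 41.7 mm and 7.16 degrees, less where a joint would pass 70% of its speed; a pose out of reach is approached as far as the arm can. A call with a gripper value outside its range is refused whole. The fingers move at their own pace and stop on an object; "force" is the grip in N (left out, the last holds). Time passes only in rows, so rows that repeat a pose let the fingers close. It gives the time, the measured TCP pose, the force, the opening and the grip force at its end, in the units of the state.
- arm.sense(): the state, without advancing time (a new reading comes with each control period).
- arm.get_image(name): name is "side" or "top"; returns a dict with "img" (480x640x3 uint8, red, green, blue), "depth" (480x640 float32, mm along the optical axis (not along the pixel's ray), 0 where there is no reading), "camera_matrix" (3x3 intrinsics, pixels), "R" (3x3) and "t" (3): a world point X has camera coordinates R X + t. Camera axes: x right, y down, z forward; pixel columns grow to the right and rows downward; lengths in mm; the calibration is good to about 2 mm. A picture is of the moment at which its call begins.
- arm.sign_off(): hands the job in; it is judged then, once.
The state is a dict: "time": time; "joint_positions": joint angles; "qd": joint speeds; "joint_efforts": joint torques, N m; "tcp_pos": TCP position; "eef_rot": TCP orientation; "ft_force": force on the tool from outside, world axes, zero at the start; "ft_torque": the same for the moment, N m; "width": opening from 0.0 (shut) to 1.0 (fully open); "grasp_force": force on a finger pad.
Only numpy, scipy, OpenCV 4.12 (cv2) and the standard library are available. Lean on these libraries where they do the work, as an engineer would, in place of code of your own. Each camera call takes 0.05 s, during which the arm holds its last target. There are 200 camera calls.

## Working session

There is one attempt and no reset: what is moved stays moved. The work goes in short steps, Python scripts to look and compute and a tool call to move; the robot and the scene stay as the last step left them, time stands still between calls to the robot, and variables do not carry over. Pictures are saved under pics/ and viewed, at most 10 in all, crops included, and the job is handed in when it is done.

Besides the shell and the picture viewer there is one more tool, called after ">>>" by a JSON object that holds its "op" and its "data", one argument or row to a line. drive_tool: Moves the arm, as the interface text tells. Its arguments: {"type":"object","properties":{"increments":{"type":"array"},"force":{"type":"number"}},"required":["increments"]}

```bash
mkdir -p pics; ls
python3 - <<'E'
from plant import arm
import cv2,numpy as np,pickle
print(arm.sense())
for n in("top","side"):
    d=arm.get_image(n);pickle.dump(d,open(f"{n}.pkl","wb"));cv2.imwrite(f"pics/{n}0.png",d["img"][:,:,::-1]);print(n,d["camera_matrix"].tolist(),d["R"].tolist(),d["t"])
E
```

```text
pics
{'time': 0.0, 'joint_positions': array([1.16339206e+00, 2.59196498e-01, 2.07390045e-02, 1.33369455e+00,
       8.87169529e-06, 1.41819487e+00]), 'qd': array([ 8.75872777e-04,  1.27057148e-05, -1.18989855e-03,  3.01685726e-04,
       -1.41709105e-03,  2.25584352e-04]), 'joint_efforts': array([-1.63751392e-04, -5.55642235e+01,  3.44529819e+01,  1.37907339e-02,
       -2.26999687e-04,  3.47040395e-05]), 'tcp_pos': array([138.52503552, 531.99146046, 244.65485935]), 'eef_rot': array([-1.91594238e-04,  1.27057015e-01,  9.91895184e-01, -6.50230597e-04]), 'ft_force': array([0.45380593, 0.44009314, 0.56987753]), 'ft_torque': array([ 0.04663974, -0.02178562,  0.00983511]), 'grasp_force': 0.0, 'width': 0.9994466188662156}
top [[596.8621358250626, 0.0, 323.8174531526247], [0.0, 596.8621358250626, 235.98807429085772], [0.0, 0.0, 1.0]] [[-0.015543968577406996, -0.9998359539647258, -0.009297859985574093], [-0.9974705020894846, 0.016150920126347345, -0.06922243307211524], [0.06936124640039074, 0.00819834974364371, -0.9975579204032541]] [ 131.97971435  581.72167379 1247.37031844]
side [[511.6426746685098, 0.0, 319.38079500393167], [0.0, 511.6426746685098, 241.6521695827532], [0.0, 0.0, 1.0]] [[0.9055543072383302, -0.42422600281508965, -0.001922284484635431], [-0.29423459622489007, -0.624797064984055, -0.7232251585583058], [0.30560988044643494, 0.6554852600347642, -0.6906096399925744]] [-510.58729591  301.68605144  817.23766553]
```

View pics/top0.png

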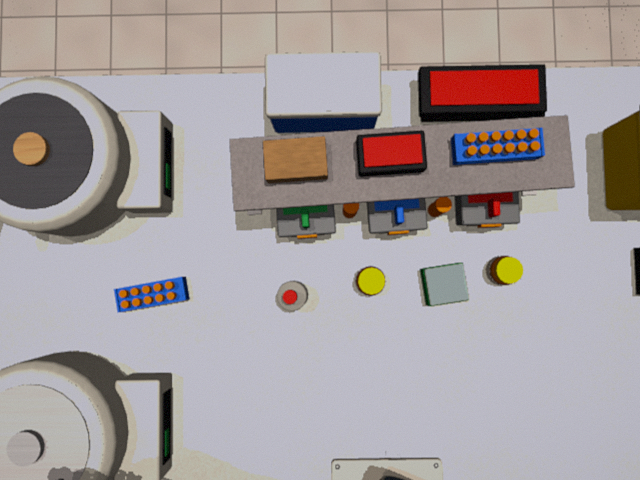

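View pics/side0.png

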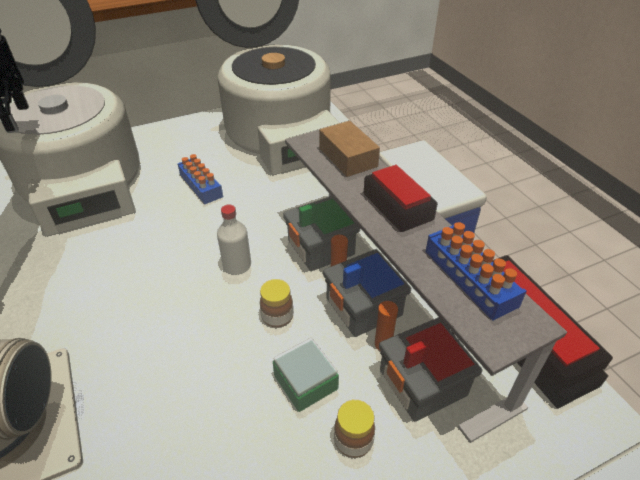

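```bash
cat > h.py <<'E'
import numpy as np,pickle,cv2
def cam(n):return pickle.load(open(f"{n}.pkl","rb"))
def ray(d,u,v,z):
    K,R,t=d["camera_matrix"],np.array(d["R"]),np.array(d["t"]);C=-R.T@t
    w=R.T@np.linalg.solve(K,[u,v,1.]);return C+w*(z-C[2])/w[2]
def cloud(d):
    K,R,t=d["camera_matrix"],np.array(d["R"]),np.array(d["t"]);v,u=np.mgrid[:480,:640];Z=d["depth"]
    p=np.stack([(u-K[0,2])*Z/K[0,0],(v-K[1,2])*Z/K[1,1],Z],-1);P=(p-t)@R;P[Z==0]=np.nan;return P
E
python3 - <<'E'
from h import *
d=cam("top");print("C",-np.array(d["R"]).T@d["t"])
P=cloud(d);im=d["img"].astype(int)
hsv=cv2.cvtColor(d["img"],cv2.COLOR_RGB2HSV)
for n in("top","side"):
  d=cam(n);P=cloud(d);hsv=cv2.cvtColor(d["img"],cv2.COLOR_RGB2HSV)
  for c,(a,b) in dict(red=(0,5),green=(50,75),blue=(100,125)).items():
    h=hsv[...,0].astype(int);m=((h>=a)&(h<=b)|((c=="red")&(h>176)))&(hsv[...,1]>130)&(P[...,2]>95)&(P[...,2]<150)&(P[...,0]>400)&(P[...,0]<800)
    nn,l,s,_=cv2.connectedComponentsWithStats(m.astype(np.uint8))
    for i in range(1,nn):
      if s[i,4]>25:
        q=P[l==i];t=q[q[:,2]>121];print(n,c,s[i],"zmax",np.percentile(q[:,2],[50,95]).round(1),"xy lo/hi/med",t.min(0).round(0),t.max(0).round(0),np.median(t,0).round(1))
d=cam("top")
for u,v in((233,211),(574,188),(231,139),(568,117)):print("board",ray(d,u,v,212).round(1))
# board fit by depth
P=cloud(d);m=np.abs(P[...,2]-212)<6
for y in range(-300,330,60):
  k=m&(np.abs(P[...,1]-y)<8);print(y,np.nanmin(P[...,0][k]).round(1) if k.any() else None,end="; ")
big=cv2.resize(d["img"][165:250,230:590],None,fx=2.2,fy=2.2,interpolation=cv2.INTER_CUBIC);cv2.imwrite("pics/c.png",big[:,:,::-1])
E
```

```text
C [ 495.78253855  112.33634518 1285.81945937]
top red [488 197  12  20 213] zmax [126.9 131.7] xy lo/hi/med [ 612. -221.  121.] [ 648. -206.  135.] [ 630.7 -212.8  128.4]
top green [301 208   8  20 136] zmax [128.5 133.2] xy lo/hi/med [597. 152. 121.] [632. 166. 135.] [613.8 159.6 128.8]
top blue [394 204  10  20 166] zmax [127.5 132.3] xy lo/hi/med [601. -33. 121.] [637. -18. 133.] [618.5 -25.5 128.3]
side red [405 339  24  26 407] zmax [123. 130.] xy lo/hi/med [ 610. -224.  121.] [ 646. -209.  132.] [ 627.2 -217.5  128.2]
side blue [344 263  20  20 211] zmax [126.3 130.2] xy lo/hi/med [599. -36. 121.] [635. -21. 132.] [614.6 -30.8 128.4]
board [618.5 284.9 212. ]
board [ 650.  -332.1  212. ]
board [750.8 287.9 212. ]
board [ 780.5 -327.   212. ]
-300 651.3; -240 648.0; -180 645.3; -120 641.6; -60 638.5; 0 635.5; 60 632.6; 120 628.7; 180 625.9; 240 622.1; 300 740.3;
```

View pics/c.png

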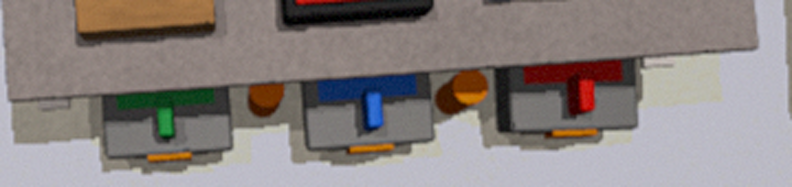

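Run:
```python
from h import *
d=cam("top");P=cloud(d)
for n,(u,v,z) in dict(wash=(290,297,155),jarl=(371,281,75),box=(445,284,57),jarr=(508,270,75),tubeL=(351,209,105),tubeR=(442,205,105)).items():print(n,ray(d,u,v,z).round(0))
# heights within 110mm of path
a=np.array([138,532.]);b=np.array([545,157.]);X=P[...,:2];s=np.clip(((X-a)@(b-a))/((b-a)@(b-a)),0,1);dist=np.linalg.norm(X-a-s[...,None]*(b-a),axis=-1)
for n in("top","side"):
  Q=cloud(cam(n));X=Q[...,:2];s=np.clip(((X-a)@(b-a))/((b-a)@(b-a)),0,1);dist=np.linalg.norm(X-a-s[...,None]*(b-a),axis=-1)
  for k in np.arange(0,1,.2):
    m=(dist<110)&(s>=k)&(s<=k+.2);print(n,round(k,1),m.sum(),np.nanmax(Q[...,2][m]).round() if m.any() else None)
# orange covers (yaw/front) 
Q=P[200:245];h=cv2.cvtColor(d["img"],cv2.COLOR_RGB2HSV)[200:245]
for nme,u0,u1 in(("g",285,330),("b",380,420),("r",470,515)):
  m=np.zeros(Q.shape[:2],bool);m[:,u0:u1]=(np.abs(Q[:,u0:u1,2]-84)<4)&(h[:,u0:u1,1]<100);q=Q[m];print(nme,m.sum(),cv2.minAreaRect(q[:,:2].astype(np.float32)))
```

```text
wash [460. 187. 155.]
jarl [487.  28.  75.]
box [ 479. -124.   57.]
jarr [ 505. -249.   75.]
tubeL [631.  67. 105.]
tubeR [ 636. -114.  105.]
top 0.0 10086 258.0
top 0.2 6511 107.0
top 0.4 5382 10.0
top 0.6 5244 98.0
top 0.8 10347 218.0
side 0.0 12775 422.0
side 0.2 4640 104.0
side 0.4 3327 5.0
side 0.6 2684 5.0
side 0.8 9063 215.0
g 815 ((612.8527221679688, 155.83181762695312), (57.90758514404297, 92.91462707519531), 2.815901756286621)
b 642 ((618.22265625, -31.444000244140625), (79.56023406982422, 62.73601150512695), 88.99142456054688)
r 700 ((621.1531982421875, -218.4783477783203), (43.651309967041016, 92.73739624023438), 1.9502593278884888)
```

>>> {"op": "drive_tool", "data": {
  "increments": [
    {"grip": 5.0, "delta_pos": [0, 0, 3], "yaw": 0},
    {"grip": 5.0, "delta_pos": [0, 0, 3], "yaw": 0}
  ],
  "force": 60
}}

```text
time: 0.27
tcp_pos: [138.9, 532.9, 278.7]
eef_rot: [0.001, 0.127, 0.992, 0.002]
ft_force: [0.3, -0.4, 0.6]
width: 0.746
grasp_force: 0.0
```

>>> {"op": "drive_tool", "data": {
  "increments": [
    {"grip": 5.0, "delta_pos": [0, 0, 4], "yaw": 0},
    {"grip": 5.0, "delta_pos": [3, -3, 5], "yaw": -0.12},
    {"grip": 5.0, "delta_pos": [6, -5.5, 5], "yaw": -0.24},
    {"grip": 5.0, "delta_pos": [9, -8.2, 5], "yaw": -0.36},
    {"grip": 5.0, "delta_pos": [12, -11, 5], "yaw": -0.48},
    {"grip": 5.0, "delta_pos": [15, -14, 5], "yaw": -0.6},
    {"grip": 5.0, "delta_pos": [18, -16.5, 5], "yaw": -0.72},
    {"grip": 5.0, "delta_pos": [21, -19.3, 5], "yaw": -0.84},
    {"grip": 5.0, "delta_pos": [24, -22, 5], "yaw": -0.96},
    {"grip": 5.0, "delta_pos": [27, -25, 5], "yaw": -1.08}
  ]
}}

```text
time: 1.1
tcp_pos: [409.2, 281.3, 325.3]
eef_rot: [0.0, 0.621, 0.784, 0.0]
ft_force: [0.8, 1.7, -0.2]
width: 0.587
grasp_force: 0.0
```

>>> {"op": "drive_tool", "data": {
  "increments": [
    {"grip": 5.0, "delta_pos": [3, -3, 0], "yaw": -0.1},
    {"grip": 5.0, "delta_pos": [6, -6, 0], "yaw": -0.18},
    {"grip": 5.0, "delta_pos": [9, -8.5, 0], "yaw": -0.18},
    {"grip": 5.0, "delta_pos": [12, -11, -2], "yaw": -0.18},
    {"grip": 5.0, "delta_pos": [13.4, -12.5, -5], "yaw": -0.18},
    {"grip": 5.0, "delta_pos": [13.4, -12.5, -9], "yaw": -0.18},
    {"grip": 5.0, "delta_pos": [13.4, -12.5, -12], "yaw": -0.18},
    {"grip": 5.0, "delta_pos": [13.4, -12.5, -12], "yaw": -0.18}
  ]
}}

```text
time: 1.77
tcp_pos: [539.7, 156.8, 199.1]
eef_rot: [-0.003, 0.687, 0.726, -0.004]
ft_force: [0.4, 0.4, -0.0]
width: 0.585
grasp_force: 0.0
```

```bash
cat > look.py <<'E'
from plant import arm
from h import *
import sys
def look(name,crop=None,f=2,cn="side"):
    d=arm.get_image(cn);pickle.dump(d,open(f"{cn}.pkl","wb"));im=d["img"]
    if crop: x0,y0,x1,y1=crop;im=cv2.resize(im[y0:y1,x0:x1],None,fx=f,fy=f,interpolation=cv2.INTER_CUBIC)
    cv2.imwrite(f"pics/{name}.png",im[:,:,::-1]);return d
E
python3 - <<'E'
from look import *
s=arm.sense();T=s["tcp_pos"];print(T,s["width"],s["joint_positions"],s["ft_force"])
P=cloud(look("s1",(180,60,500,300),2.5));Q=cloud(look("t1",cn="top"))
for n,X in(("side",P),("top",Q)):
  for z in range(185,330,15):
    m=(X[...,2]>=z)&(X[...,2]<z+15)&(np.abs(X[...,1]-T[1])<70)&(X[...,0]<620)&(X[...,0]>470)
    if m.sum()>5:q=X[m];print(n,z,m.sum(),(q.min(0)-T).round()[:2],(q.max(0)-T).round()[:2])
E
```

```text
[539.693185   156.77145261 199.14153038] 0.5849818602042498 [ 1.33364809e-01  3.02134746e-01 -3.52067242e-02  1.24350798e+00
  5.85351115e-05  1.64941441e+00] [ 0.41100474  0.37357419 -0.04911563]
side 185 64 [-38. -14.] [37.  9.]
side 200 137 [-39. -15.] [38. 12.]
side 215 126 [-39. -15.] [43. 13.]
side 230 305 [-57. -18.] [57. 17.]
side 245 313 [-61. -21.] [62. 16.]
side 260 359 [-64. -21.] [66. 15.]
side 275 523 [-67. -23.] [69. 15.]
side 290 456 [-67. -22.] [66. 14.]
side 305 155 [-38. -39.] [38.  5.]
side 320 354 [-37. -40.] [34.  8.]
```

View pics/s1.png

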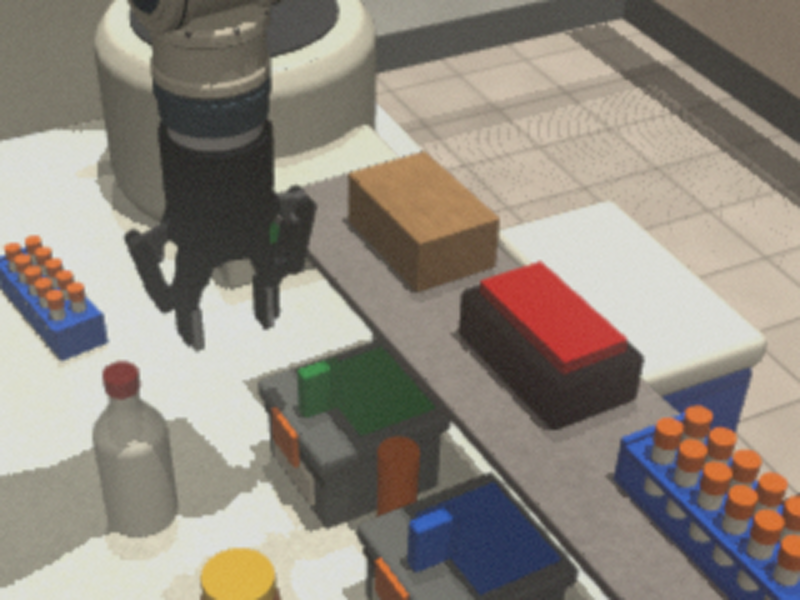

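>>> {"op": "drive_tool", "data": {
  "increments": [
    {"grip": 8.5, "delta_pos": [-1, -1, 0], "yaw": 0.1},
    {"grip": 8.5, "delta_pos": [-1, -1.5, 0], "yaw": 0.2},
    {"grip": 8.5, "delta_pos": [-1, -1.5, 0], "yaw": 0.2},
    {"grip": 8.5, "delta_pos": [-1, -1.5, 0], "yaw": 0.2},
    {"grip": 8.5, "delta_pos": [-1, -1.5, 0], "yaw": 0.2}
  ]
}}

```text
time: 2.28
tcp_pos: [532.8, 143.3, 206.9]
eef_rot: [0.001, 0.612, 0.791, 0.001]
ft_force: [0.0, -0.7, -0.4]
width: 0.995
grasp_force: 0.0
```

```bash
cat > prof.py <<'E'
from look import *
from scipy.spatial.transform import Rotation
def prof(name,crop,f):
    s=arm.sense();T=s["tcp_pos"];q=s["eef_rot"];Rm=Rotation.from_quat([q[1],q[2],q[3],q[0]]).as_matrix()
    print(T.round(1),round(s["width"],3),"tool y",Rm[:,1].round(3),s["ft_force"].round(1))
    X=cloud(look(name,crop,f));L=(X-T)@Rm
    for z in range(-150,31,12):
        m=(L[...,2]>=z)&(L[...,2]<z+12)&(np.abs(L[...,0])<45)&(np.abs(L[...,1])<100)&(X[...,2]>135)
        if m.sum()>5:
            a=L[m];print(z,m.sum(),"x",a[:,0].min().round(),a[:,0].max().round(),"y",np.percentile(a[:,1],[1,99]).round())
E
python3 -c "
from prof import *
prof('s2',(180,60,420,240),3.3)"
```

```text
[532.8 143.3 206.9] 0.995 tool y [0.968 0.25  0.003] [ 0.  -0.7 -0.4]
-150 307 x -40.0 17.0 y [-38.  27.]
-138 286 x -40.0 15.0 y [-38.  24.]
-126 254 x -39.0 16.0 y [-38.  22.]
-114 170 x -14.0 11.0 y [-68.  64.]
-102 524 x -23.0 13.0 y [-70.  66.]
-90 396 x -22.0 12.0 y [-71.  68.]
-78 370 x -20.0 17.0 y [-73.  69.]
-66 380 x -19.0 15.0 y [-74.  70.]
-54 249 x -16.0 12.0 y [-75.  72.]
-42 106 x -15.0 10.0 y [-57.  56.]
-30 131 x -13.0 11.0 y [-57.  55.]
-18 134 x -43.0 11.0 y [-57.  99.]
-6 175 x -45.0 27.0 y [-50. 100.]
```

View pics/s2.png

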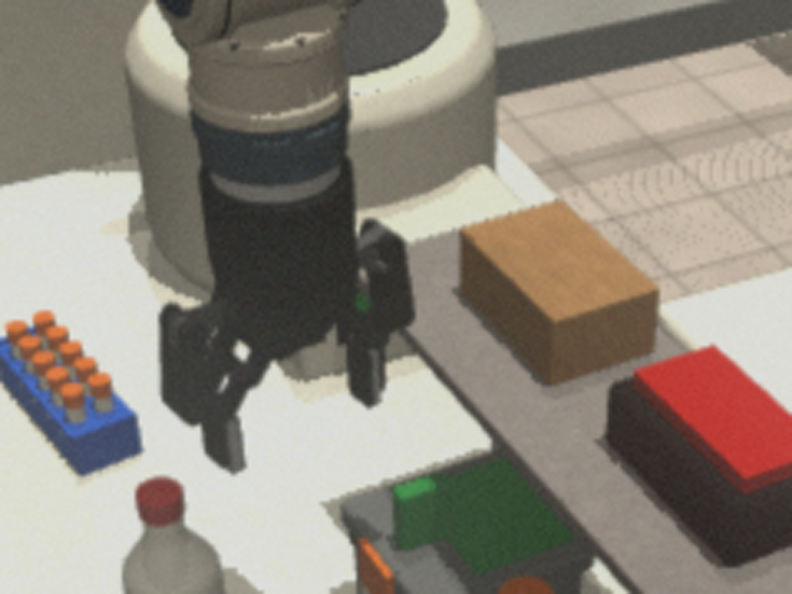

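>>> {"op": "drive_tool", "data": {
  "increments": [
    {"grip": 8.5, "delta_pos": [-0.8, 0, 0], "yaw": 0},
    {"grip": 8.5, "delta_pos": [-0.8, 0, -3], "yaw": 0},
    {"grip": 8.5, "delta_pos": [-0.8, 0, -6], "yaw": 0},
    {"grip": 8.5, "delta_pos": [-0.8, 0, -8], "yaw": 0},
    {"grip": 8.5, "delta_pos": [-0.8, 0, -9.4], "yaw": 0},
    {"grip": 8.5, "delta_pos": [-0.8, 0, -9.4], "yaw": 0},
    {"grip": 8.5, "delta_pos": [-0.8, 0, -9.4], "yaw": 0},
    {"grip": 8.5, "delta_pos": [-0.8, 0, -9.4], "yaw": 0}
  ]
}}

```text
time: 3.0
tcp_pos: [524.4, 143.0, 112.4]
eef_rot: [0.0, 0.611, 0.791, 0.0]
ft_force: [0.4, -0.1, 0.1]
width: 0.995
grasp_force: 0.0
```

```bash
python3 -c "
from look import *
s=arm.sense();print(s['tcp_pos'],s['ft_force'],s['eef_rot']);look('s3',(220,110,380,270),3.7)"
```

```text
[524.43995101 142.98401201 112.36874183] [ 0.4414221  -0.07521834  0.05546554] [4.18005206e-04 6.11170814e-01 7.91498503e-01 4.26011416e-04]
```

View pics/s3.png

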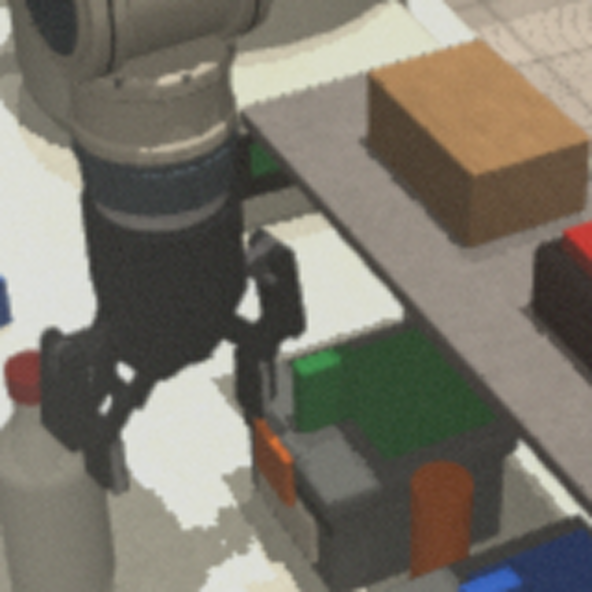

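>>> {"op": "drive_tool", "data": {
  "increments": [
    {"grip": 8.5, "delta_pos": [0.6, 0, 0], "yaw": 0},
    {"grip": 8.5, "delta_pos": [1.0, 0, 0], "yaw": 0},
    {"grip": 8.5, "delta_pos": [1.2, 0, 0], "yaw": 0},
    {"grip": 8.5, "delta_pos": [1.2, 0, 0], "yaw": 0}
  ]
}}

```text
time: 3.38
tcp_pos: [536.9, 142.7, 111.5]
eef_rot: [0.0, 0.611, 0.792, 0.0]
ft_force: [-0.7, -0.3, -0.1]
width: 0.993
grasp_force: 0.0
```

>>> {"op": "drive_tool", "data": {
  "increments": [
    {"grip": 8.5, "delta_pos": [0.1, 0, 0], "yaw": 0},
    {"grip": 8.5, "delta_pos": [0.2, 0, 0], "yaw": 0},
    {"grip": 8.5, "delta_pos": [0.2, 0, 0], "yaw": 0}
  ]
}}

```text
time: 3.63
tcp_pos: [538.2, 142.8, 111.2]
eef_rot: [-0.0, 0.611, 0.792, -0.0]
ft_force: [-0.1, 0.2, 0.1]
width: 0.997
grasp_force: 0.0
```

>>> {"op": "drive_tool", "data": {
  "increments": [
    {"grip": 8.5, "delta_pos": [0.1, 0, 0], "yaw": 0},
    {"grip": 8.5, "delta_pos": [0.2, 0, 0], "yaw": 0},
    {"grip": 8.5, "delta_pos": [0.2, 0, 0], "yaw": 0}
  ]
}}

```text
time: 3.88
tcp_pos: [539.8, 142.8, 111.3]
eef_rot: [-0.0, 0.611, 0.792, -0.0]
ft_force: [-2.0, -0.6, 0.5]
width: 0.997
grasp_force: 0.9
```

>>> {"op": "drive_tool", "data": {
  "increments": [
    {"grip": 8.5, "delta_pos": [0.1, 0, 0], "yaw": 0},
    {"grip": 8.5, "delta_pos": [0.2, 0, 0], "yaw": 0},
    {"grip": 8.5, "delta_pos": [0.2, 0, 0], "yaw": 0}
  ]
}}

```text
time: 4.13
tcp_pos: [540.3, 142.8, 111.2]
eef_rot: [-0.001, 0.611, 0.792, -0.001]
ft_force: [-10.8, -0.6, 6.5]
width: 0.993
grasp_force: 5.1
```

>>> {"op": "drive_tool", "data": {
  "increments": [
    {"grip": 8.5, "delta_pos": [0.1, 0, 0], "yaw": 0},
    {"grip": 8.5, "delta_pos": [0.2, 0, 0], "yaw": 0},
    {"grip": 8.5, "delta_pos": [0.2, 0, 0], "yaw": 0}
  ]
}}

```text
time: 4.38
tcp_pos: [540.5, 142.9, 111.2]
eef_rot: [-0.002, 0.611, 0.792, -0.002]
ft_force: [-19.5, -1.0, 11.5]
width: 0.996
grasp_force: 9.6
```

>>> {"op": "drive_tool", "data": {
  "increments": [
    {"grip": 8.5, "delta_pos": [-1, 0, 0], "yaw": 0},
    {"grip": 8.5, "delta_pos": [-2.4, -1, 0], "yaw": 0},
    {"grip": 8.5, "delta_pos": [-2.4, -4, 0.5], "yaw": 0},
    {"grip": 8.5, "delta_pos": [-2.4, -8, 0.5], "yaw": -0.1},
    {"grip": 8.5, "delta_pos": [-2.4, -12, 0], "yaw": -0.2},
    {"grip": 8.5, "delta_pos": [-2.4, -15, 0], "yaw": -0.2},
    {"grip": 8.5, "delta_pos": [-2.4, -17.4, 0], "yaw": -0.2},
    {"grip": 8.5, "delta_pos": [-1.2, -17.4, 0], "yaw": -0.2},
    {"grip": 8.5, "delta_pos": [-0.8, -17.4, 0], "yaw": -0.2},
    {"grip": 8.5, "delta_pos": [-0.8, -17.4, 0], "yaw": -0.2}
  ]
}}

```text
time: 5.22
tcp_pos: [536.9, -31.5, 111.2]
eef_rot: [0.0, 0.687, 0.726, 0.0]
ft_force: [-0.2, -0.3, 1.4]
width: 0.995
grasp_force: 0.0
```

>>> {"op": "drive_tool", "data": {
  "increments": [
    {"grip": 8.5, "delta_pos": [0.1, 0, 0], "yaw": 0},
    {"grip": 8.5, "delta_pos": [0.2, 0, 0], "yaw": 0},
    {"grip": 8.5, "delta_pos": [0.3, 0, 0], "yaw": 0},
    {"grip": 8.5, "delta_pos": [0.3, 0, 0], "yaw": 0}
  ]
}}

```text
time: 5.55
tcp_pos: [539.1, -30.6, 111.3]
eef_rot: [0.0, 0.687, 0.727, 0.0]
ft_force: [0.7, 0.2, -0.4]
width: 0.996
grasp_force: 0.0
```

>>> {"op": "drive_tool", "data": {
  "increments": [
    {"grip": 8.5, "delta_pos": [0.1, 0, 0], "yaw": 0},
    {"grip": 8.5, "delta_pos": [0.2, 0, 0], "yaw": 0},
    {"grip": 8.5, "delta_pos": [0.3, 0, 0], "yaw": 0},
    {"grip": 8.5, "delta_pos": [0.3, 0, 0], "yaw": 0}
  ]
}}

```text
time: 5.88
tcp_pos: [542.3, -31.2, 111.3]
eef_rot: [0.0, 0.687, 0.727, 0.0]
ft_force: [-0.2, -0.1, 0.4]
width: 0.997
grasp_force: 0.0
```

>>> {"op": "drive_tool", "data": {
  "increments": [
    {"grip": 8.5, "delta_pos": [0.1, 0, 0], "yaw": 0},
    {"grip": 8.5, "delta_pos": [0.2, 0, 0], "yaw": 0},
    {"grip": 8.5, "delta_pos": [0.3, 0, 0], "yaw": 0},
    {"grip": 8.5, "delta_pos": [0.3, 0, 0], "yaw": 0}
  ]
}}

```text
time: 6.22
tcp_pos: [544.0, -31.2, 111.2]
eef_rot: [-0.001, 0.687, 0.727, -0.001]
ft_force: [-7.1, 0.0, 4.4]
width: 0.996
grasp_force: 3.4
```

>>> {"op": "drive_tool", "data": {
  "increments": [
    {"grip": 8.5, "delta_pos": [0.1, 0, 0], "yaw": 0},
    {"grip": 8.5, "delta_pos": [0.2, 0, 0], "yaw": 0},
    {"grip": 8.5, "delta_pos": [0.2, 0, 0], "yaw": 0}
  ]
}}

```text
time: 6.47
tcp_pos: [544.1, -31.2, 111.2]
eef_rot: [-0.002, 0.687, 0.726, -0.002]
ft_force: [-17.5, -0.7, 9.9]
width: 0.995
grasp_force: 8.6
```

>>> {"op": "drive_tool", "data": {
  "increments": [
    {"grip": 8.5, "delta_pos": [0.1, 0, 0], "yaw": 0},
    {"grip": 8.5, "delta_pos": [0.2, 0, 0], "yaw": 0},
    {"grip": 8.5, "delta_pos": [0.2, 0, 0], "yaw": 0}
  ]
}}

```text
time: 6.72
tcp_pos: [544.2, -31.2, 111.2]
eef_rot: [-0.003, 0.687, 0.726, -0.003]
ft_force: [-28.2, -1.9, 15.9]
width: 0.993
grasp_force: 14.0
```

```bash
cat > tilt.py <<'E'
from look import *
# fin/lid tilt vs reference cloud: depth change over lid & panels
def tilt():
    A=cloud(cam("side0"));d=arm.get_image("side");B=cloud(d);pickle.dump(d,open("side.pkl","wb"))
    for n,(x,y) in dict(green=(642,157),blue=(647,-28),red=(659,-215)).items():
        for nm,X in(("ref",A),("now",B)):
            # lid right-hand strip -y of fin, all x visible
            m=(np.abs(X[...,1]-(y-28))<18)&(X[...,0]>x-55)&(X[...,0]<x+20)&(X[...,2]>76)&(X[...,2]<115)
            q=X[m]
            if len(q)<20: print(n,nm,len(q));continue
            c=np.linalg.lstsq(np.c_[q[:,0]-x,np.ones(len(q))],q[:,2],rcond=None)[0];print(n,nm,len(q),"slope",c[0].round(3),"z at grip",(c[1]-30*c[0]).round(1))
tilt() if __name__=="__main__" else 0
E
python3 - <<'E'
import pickle
E
python3 - <<'E'
from tilt import *
A=cam("side");pickle.dump(A,open("side0.pkl","wb"))
tilt();s=arm.sense();print(s["tcp_pos"],s["ft_force"])
E
```

```text
green ref 455 slope 0.02 z at grip 84.3
green now 0
blue ref 661 slope 0.026 z at grip 84.3
blue now 656 slope 0.028 z at grip 84.1
red ref 992 slope 0.026 z at grip 84.4
red now 995 slope 0.024 z at grip 84.4
[544.18397808 -31.1444768  111.21457213] [-26.2625462   -2.39136409  15.76027246]
```

>>> {"op": "drive_tool", "data": {
  "increments": [
    {"grip": 8.5, "delta_pos": [-0.25, 0, 0], "yaw": 0},
    {"grip": 8.5, "delta_pos": [-0.25, 0, 0.1], "yaw": 0},
    {"grip": 8.5, "delta_pos": [-0.2, 0, 0.2], "yaw": 0},
    {"grip": 8.5, "delta_pos": [-0.15, 0, 0.3], "yaw": 0},
    {"grip": 8.5, "delta_pos": [-0.1, 0, 0.4], "yaw": 0},
    {"grip": 8.5, "delta_pos": [-0.1, 0, 0.4], "yaw": 0}
  ]
}}

```text
time: 7.27
tcp_pos: [545.6, -31.1, 114.1]
eef_rot: [-0.002, 0.687, 0.727, -0.002]
ft_force: [-9.3, -1.4, 0.0]
width: 0.996
grasp_force: 4.6
```

```bash
python3 tilt.py
```

```text
green ref 455 slope 0.02 z at grip 84.3
green now 0
blue ref 661 slope 0.026 z at grip 84.3
blue now 647 slope 0.002 z at grip 86.4
red ref 992 slope 0.026 z at grip 84.4
red now 991 slope 0.028 z at grip 84.3
```

>>> {"op": "drive_tool", "data": {
  "increments": [
    {"grip": 8.5, "delta_pos": [0.05, 0, 0.1], "yaw": 0},
    {"grip": 8.5, "delta_pos": [0.1, 0, 0.2], "yaw": 0},
    {"grip": 8.5, "delta_pos": [0.15, 0, 0.3], "yaw": 0},
    {"grip": 8.5, "delta_pos": [0.2, 0, 0.4], "yaw": 0},
    {"grip": 8.5, "delta_pos": [0.2, 0, 0.4], "yaw": 0}
  ]
}}

```text
time: 7.73
tcp_pos: [545.8, -30.8, 116.9]
eef_rot: [-0.004, 0.687, 0.726, -0.003]
ft_force: [-13.0, -0.6, -7.6]
width: 0.995
grasp_force: 6.4
```

```bash
python3 tilt.py|grep blue
```

```text
blue ref 661 slope 0.026 z at grip 84.3
blue now 646 slope 0.001 z at grip 86.6
```

>>> {"op": "drive_tool", "data": {
  "increments": [
    {"grip": 8.5, "delta_pos": [-0.6, 0, -0.2], "yaw": 0},
    {"grip": 8.5, "delta_pos": [-2.0, 0, -0.4], "yaw": 0},
    {"grip": 8.5, "delta_pos": [-2.4, -3, -0.4], "yaw": 0},
    {"grip": 8.5, "delta_pos": [-2.4, -7, -0.4], "yaw": 0},
    {"grip": 8.5, "delta_pos": [-2.4, -11, -0.4], "yaw": 0},
    {"grip": 8.5, "delta_pos": [-2.4, -15, -0.6], "yaw": 0},
    {"grip": 8.5, "delta_pos": [-2.4, -18, -0.7], "yaw": 0},
    {"grip": 8.5, "delta_pos": [-1, -18.7, -0.8], "yaw": 0},
    {"grip": 8.5, "delta_pos": [0.1, -18.7, -0.8], "yaw": 0},
    {"grip": 8.5, "delta_pos": [0.1, -18.7, -0.8], "yaw": 0}
  ]
}}

```text
time: 8.62
tcp_pos: [552.5, -219.6, 111.0]
eef_rot: [0.001, 0.688, 0.726, 0.0]
ft_force: [-0.4, -0.4, -0.1]
width: 0.993
grasp_force: 0.0
```

>>> {"op": "drive_tool", "data": {
  "increments": [
    {"grip": 8.5, "delta_pos": [0.1, 0, 0], "yaw": 0},
    {"grip": 8.5, "delta_pos": [0.2, 0, 0], "yaw": 0},
    {"grip": 8.5, "delta_pos": [0.3, 0, 0], "yaw": 0},
    {"grip": 8.5, "delta_pos": [0.3, 0, 0], "yaw": 0}
  ]
}}

```text
time: 8.95
tcp_pos: [554.0, -217.7, 111.5]
eef_rot: [0.0, 0.687, 0.727, 0.0]
ft_force: [0.3, 0.2, 0.6]
width: 0.996
grasp_force: 0.0
```

Approach while rising along the lid's arc.

>>> {"op": "drive_tool", "data": {
  "increments": [
    {"grip": 8.5, "delta_pos": [0.1, 0, 0], "yaw": 0},
    {"grip": 8.5, "delta_pos": [0.2, 0, 0], "yaw": 0},
    {"grip": 8.5, "delta_pos": [0.3, 0, 0], "yaw": 0},
    {"grip": 8.5, "delta_pos": [0.3, 0, 0], "yaw": 0}
  ]
}}

```text
time: 9.28
tcp_pos: [555.5, -217.8, 111.5]
eef_rot: [-0.001, 0.687, 0.727, -0.001]
ft_force: [-9.6, 0.4, 5.8]
width: 0.996
grasp_force: 5.1
```

>>> {"op": "drive_tool", "data": {
  "increments": [
    {"grip": 8.5, "delta_pos": [0, 0, 0.1], "yaw": 0},
    {"grip": 8.5, "delta_pos": [0.05, 0, 0.2], "yaw": 0},
    {"grip": 8.5, "delta_pos": [0.1, 0, 0.3], "yaw": 0},
    {"grip": 8.5, "delta_pos": [0.2, 0, 0.45], "yaw": 0},
    {"grip": 8.5, "delta_pos": [0.3, 0, 0.6], "yaw": 0},
    {"grip": 8.5, "delta_pos": [0.35, 0, 0.75], "yaw": 0},
    {"grip": 8.5, "delta_pos": [0.35, 0, 0.75], "yaw": 0}
  ]
}}

```text
time: 9.87
tcp_pos: [560.3, -217.9, 119.0]
eef_rot: [-0.0, 0.687, 0.727, 0.0]
ft_force: [-4.2, 2.2, 1.5]
width: 0.998
grasp_force: 2.2
```

```bash
python3 tilt.py|grep -v green
```

```text
blue ref 661 slope 0.026 z at grip 84.3
blue now 220 slope -0.008 z at grip 84.1
red ref 992 slope 0.026 z at grip 84.4
red now 975 slope -0.044 z at grip 90.7
```

>>> {"op": "drive_tool", "data": {
  "increments": [
    {"grip": 8.5, "delta_pos": [0.1, 0, 0.15], "yaw": 0},
    {"grip": 8.5, "delta_pos": [0.2, 0, 0.3], "yaw": 0},
    {"grip": 8.5, "delta_pos": [0.3, 0, 0.45], "yaw": 0},
    {"grip": 8.5, "delta_pos": [0.3, 0, 0.5], "yaw": 0},
    {"grip": 8.5, "delta_pos": [0.3, 0, 0.5], "yaw": 0},
    {"grip": 8.5, "delta_pos": [0.3, 0, 0.5], "yaw": 0}
  ]
}}

```text
time: 10.42
tcp_pos: [563.6, -218.2, 123.6]
eef_rot: [-0.0, 0.687, 0.727, -0.0]
ft_force: [-2.5, 1.0, -0.1]
width: 0.994
grasp_force: 1.4
```

```bash
python3 tilt.py|grep red
```

```text
red ref 992 slope 0.026 z at grip 84.4
red now 948 slope -0.091 z at grip 94.9
```

>>> {"op": "drive_tool", "data": {
  "increments": [
    {"grip": 8.5, "delta_pos": [-0.4, 0, -0.6], "yaw": 0},
    {"grip": 8.5, "delta_pos": [-0.9, 0, -1.1], "yaw": 0},
    {"grip": 8.5, "delta_pos": [-2.0, 0, -1.0], "yaw": 0},
    {"grip": 8.5, "delta_pos": [-2.5, 0, 0], "yaw": 0},
    {"grip": 8.5, "delta_pos": [-2.5, 0, 2.2], "yaw": 0},
    {"grip": 8.5, "delta_pos": [-1.5, 0, 2.5], "yaw": 0},
    {"grip": 8.5, "delta_pos": [0.1, 0, 2.5], "yaw": 0},
    {"grip": 8.5, "delta_pos": [0.1, 0, 1.2], "yaw": 0},
    {"grip": 8.5, "delta_pos": [0.1, 0, 1.0], "yaw": 0},
    {"grip": 8.5, "delta_pos": [0.1, 0, 1.0], "yaw": 0}
  ]
}}

```text
time: 11.3
tcp_pos: [564.0, -218.2, 133.8]
eef_rot: [-0.0, 0.687, 0.727, -0.0]
ft_force: [0.3, 0.5, 0.6]
width: 0.994
grasp_force: 0.0
```

>>> {"op": "drive_tool", "data": {
  "increments": [
    {"grip": 8.5, "delta_pos": [0, 0, -0.1], "yaw": 0},
    {"grip": 8.5, "delta_pos": [0, 0, -0.2], "yaw": 0},
    {"grip": 8.5, "delta_pos": [0, 0, -0.3], "yaw": 0},
    {"grip": 8.5, "delta_pos": [0, 0, -0.3], "yaw": 0}
  ]
}}

```text
time: 11.63
tcp_pos: [564.5, -218.3, 131.0]
eef_rot: [0.0, 0.687, 0.727, 0.0]
ft_force: [0.2, 0.1, -1.2]
width: 0.996
grasp_force: 0.0
```

>>> {"op": "drive_tool", "data": {
  "increments": [
    {"grip": 8.5, "delta_pos": [0, 0, -0.1], "yaw": 0},
    {"grip": 8.5, "delta_pos": [0, 0, -0.25], "yaw": 0},
    {"grip": 8.5, "delta_pos": [0, 0, -0.4], "yaw": 0},
    {"grip": 8.5, "delta_pos": [0, 0, -0.4], "yaw": 0}
  ]
}}

```text
time: 11.97
tcp_pos: [564.2, -218.3, 127.7]
eef_rot: [0.0, 0.687, 0.727, -0.0]
ft_force: [-6.1, 1.3, 10.0]
width: 0.992
grasp_force: 5.0
```

>>> {"op": "drive_tool", "data": {
  "increments": [
    {"grip": 8.5, "delta_pos": [0, 0, -0.1], "yaw": 0},
    {"grip": 8.5, "delta_pos": [0, 0, -0.2], "yaw": 0},
    {"grip": 8.5, "delta_pos": [0, 0, -0.2], "yaw": 0}
  ]
}}

```text
time: 12.22
tcp_pos: [563.6, -218.3, 126.3]
eef_rot: [0.0, 0.687, 0.727, -0.001]
ft_force: [-10.7, 1.2, 15.6]
width: 0.995
grasp_force: 7.9
```

>>> {"op": "drive_tool", "data": {
  "increments": [
    {"grip": 8.5, "delta_pos": [-0.2, 0, -0.1], "yaw": 0},
    {"grip": 8.5, "delta_pos": [-0.3, 0, -0.2], "yaw": 0},
    {"grip": 8.5, "delta_pos": [-0.4, 0, -0.3], "yaw": 0},
    {"grip": 8.5, "delta_pos": [-0.4, 0, -0.3], "yaw": 0}
  ]
}}

```text
time: 12.55
tcp_pos: [561.4, -218.4, 123.3]
eef_rot: [0.002, 0.687, 0.727, 0.001]
ft_force: [-0.8, 1.6, 10.3]
width: 0.997
grasp_force: 5.1
```

>>> {"op": "drive_tool", "data": {
  "increments": [
    {"grip": 8.5, "delta_pos": [-0.1, 0, -0.1], "yaw": 0},
    {"grip": 8.5, "delta_pos": [-0.1, 0, -0.2], "yaw": 0},
    {"grip": 8.5, "delta_pos": [-0.1, 0, -0.2], "yaw": 0}
  ]
}}

```text
time: 12.8
tcp_pos: [561.0, -218.5, 122.4]
eef_rot: [0.002, 0.687, 0.727, 0.001]
ft_force: [-1.4, 3.4, 17.4]
width: 0.994
grasp_force: 8.6
```

>>> {"op": "drive_tool", "data": {
  "increments": [
    {"grip": 8.5, "delta_pos": [-0.05, 0, -0.1], "yaw": 0},
    {"grip": 8.5, "delta_pos": [-0.05, 0, -0.2], "yaw": 0},
    {"grip": 8.5, "delta_pos": [-0.05, 0, -0.25], "yaw": 0},
    {"grip": 8.5, "delta_pos": [-0.05, 0, -0.25], "yaw": 0},
    {"grip": 8.5, "delta_pos": [-0.05, 0, -0.25], "yaw": 0},
    {"grip": 8.5, "delta_pos": [-0.05, 0, -0.25], "yaw": 0}
  ]
}}

```text
time: 13.3
tcp_pos: [561.0, -218.6, 121.6]
eef_rot: [0.004, 0.687, 0.727, 0.002]
ft_force: [-5.9, 4.1, 29.3]
width: 0.994
grasp_force: 15.0
```

```bash
python3 tilt.py|grep red
```

```text
red ref 992 slope 0.026 z at grip 84.4
red now 952 slope 0.085 z at grip 78.6
```

>>> {"op": "drive_tool", "data": {
  "increments": [
    {"grip": 8.5, "delta_pos": [0, 0, 0.5], "yaw": 0},
    {"grip": 8.5, "delta_pos": [0.1, 0, 1.2], "yaw": 0},
    {"grip": 8.5, "delta_pos": [0, 0, 2.3], "yaw": 0},
    {"grip": 8.5, "delta_pos": [-1.5, 0, 2.3], "yaw": 0},
    {"grip": 8.5, "delta_pos": [-2.2, 0, 2], "yaw": 0},
    {"grip": 8.5, "delta_pos": [-2.2, 0, 0], "yaw": 0},
    {"grip": 8.5, "delta_pos": [-2.2, 0, -0.6], "yaw": 0},
    {"grip": 8.5, "delta_pos": [-1.5, 0, -0.6], "yaw": 0},
    {"grip": 8.5, "delta_pos": [-0.8, 0, -0.6], "yaw": 0},
    {"grip": 8.5, "delta_pos": [-0.7, 0, -0.6], "yaw": 0}
  ]
}}

```text
time: 14.18
tcp_pos: [553.8, -218.5, 111.7]
eef_rot: [0.0, 0.687, 0.727, 0.0]
ft_force: [1.0, 0.9, 0.1]
width: 0.994
grasp_force: 0.0
```

>>> {"op": "drive_tool", "data": {
  "increments": [
    {"grip": 8.5, "delta_pos": [0.1, 0, 0], "yaw": 0},
    {"grip": 8.5, "delta_pos": [0.2, 0, 0], "yaw": 0},
    {"grip": 8.5, "delta_pos": [0.3, 0, 0], "yaw": 0},
    {"grip": 8.5, "delta_pos": [0.35, 0, 0], "yaw": 0},
    {"grip": 8.5, "delta_pos": [0.35, 0, 0], "yaw": 0}
  ]
}}

```text
time: 14.6
tcp_pos: [555.6, -218.2, 111.4]
eef_rot: [0.0, 0.687, 0.727, -0.0]
ft_force: [-1.1, 0.4, 0.5]
width: 0.998
grasp_force: 0.2
```

>>> {"op": "drive_tool", "data": {
  "increments": [
    {"grip": 8.5, "delta_pos": [0.1, 0, 0.05], "yaw": 0},
    {"grip": 8.5, "delta_pos": [0.2, 0, 0.15], "yaw": 0},
    {"grip": 8.5, "delta_pos": [0.3, 0, 0.25], "yaw": 0},
    {"grip": 8.5, "delta_pos": [0.3, 0, 0.35], "yaw": 0},
    {"grip": 8.5, "delta_pos": [0.3, 0, 0.45], "yaw": 0},
    {"grip": 8.5, "delta_pos": [0.3, 0, 0.45], "yaw": 0},
    {"grip": 8.5, "delta_pos": [0.3, 0, 0.45], "yaw": 0},
    {"grip": 8.5, "delta_pos": [0.3, 0, 0.45], "yaw": 0}
  ]
}}

```text
time: 15.27
tcp_pos: [556.9, -218.0, 115.0]
eef_rot: [-0.002, 0.687, 0.726, -0.001]
ft_force: [-6.1, -0.1, -2.3]
width: 0.994
grasp_force: 3.2
```

```bash
python3 tilt.py|grep red
```

```text
red ref 992 slope 0.026 z at grip 84.4
red now 989 slope 0.004 z at grip 86.3
```

>>> {"op": "drive_tool", "data": {
  "increments": [
    {"grip": 8.5, "delta_pos": [0.1, 0, 0.1], "yaw": 0},
    {"grip": 8.5, "delta_pos": [0.15, 0, 0.2], "yaw": 0},
    {"grip": 8.5, "delta_pos": [0.15, 0, 0.2], "yaw": 0},
    {"grip": 8.5, "delta_pos": [0.15, 0, 0.2], "yaw": 0}
  ]
}}

```text
time: 15.65
tcp_pos: [557.1, -217.8, 116.1]
eef_rot: [-0.003, 0.687, 0.726, -0.002]
ft_force: [-10.0, -1.0, -5.2]
width: 0.999
grasp_force: 5.2
```

```bash
python3 tilt.py|grep red
```

```text
red ref 992 slope 0.026 z at grip 84.4
red now 983 slope 0.002 z at grip 86.4
```

>>> {"op": "drive_tool", "data": {
  "increments": [
    {"grip": 8.5, "delta_pos": [-0.8, 0, -0.2], "yaw": 0},
    {"grip": 8.5, "delta_pos": [-2.5, 0, -0.2], "yaw": 0},
    {"grip": 8.5, "delta_pos": [-3.6, 3, 0], "yaw": 0},
    {"grip": 8.5, "delta_pos": [-3.6, 7, 0], "yaw": 0},
    {"grip": 8.5, "delta_pos": [-3.6, 11, 0], "yaw": 0},
    {"grip": 8.5, "delta_pos": [-3.6, 15, 0], "yaw": 0},
    {"grip": 8.5, "delta_pos": [-3.6, 19, 0], "yaw": 0.05},
    {"grip": 8.5, "delta_pos": [-3.6, 23, 0], "yaw": 0.1},
    {"grip": 8.5, "delta_pos": [-3.6, 27, 0], "yaw": 0.2},
    {"grip": 8.5, "delta_pos": [-3.6, 27, 0], "yaw": 0.2}
  ]
}}

```text
time: 16.53
tcp_pos: [523.4, 57.6, 118.3]
eef_rot: [-0.0, 0.607, 0.795, 0.001]
ft_force: [-0.6, -0.1, 0.0]
width: 0.999
grasp_force: 0.0
```

>>> {"op": "drive_tool", "data": {
  "increments": [
    {"grip": 8.5, "delta_pos": [0, 3, -0.1], "yaw": 0},
    {"grip": 8.5, "delta_pos": [0, 6, -0.3], "yaw": 0},
    {"grip": 8.5, "delta_pos": [0.3, 8.5, -0.5], "yaw": 0},
    {"grip": 8.5, "delta_pos": [0.6, 9.1, -0.6], "yaw": 0},
    {"grip": 8.5, "delta_pos": [1.0, 9.1, -0.6], "yaw": 0},
    {"grip": 8.5, "delta_pos": [1.0, 9.1, -0.6], "yaw": 0}
  ]
}}

```text
time: 17.03
tcp_pos: [534.9, 142.4, 111.8]
eef_rot: [0.0, 0.611, 0.792, 0.0]
ft_force: [-0.1, 0.1, 0.1]
width: 0.999
grasp_force: 0.0
```

Contact is near x = 539; preload to about 541.

>>> {"op": "drive_tool", "data": {
  "increments": [
    {"grip": 8.5, "delta_pos": [0.2, 0, 0], "yaw": 0},
    {"grip": 8.5, "delta_pos": [0.4, 0, 0], "yaw": 0},
    {"grip": 8.5, "delta_pos": [0.6, 0, 0], "yaw": 0},
    {"grip": 8.5, "delta_pos": [0.65, 0, 0], "yaw": 0},
    {"grip": 8.5, "delta_pos": [0.65, 0, 0], "yaw": 0}
  ]
}}

```text
time: 17.45
tcp_pos: [540.1, 141.9, 111.8]
eef_rot: [-0.0, 0.612, 0.791, -0.001]
ft_force: [-5.0, -1.3, 2.7]
width: 0.994
grasp_force: 2.2
```

>>> {"op": "drive_tool", "data": {
  "increments": [
    {"grip": 8.5, "delta_pos": [0, 0, 0.1], "yaw": 0},
    {"grip": 8.5, "delta_pos": [0.05, 0, 0.2], "yaw": 0},
    {"grip": 8.5, "delta_pos": [0.1, 0, 0.3], "yaw": 0},
    {"grip": 8.5, "delta_pos": [0.2, 0, 0.45], "yaw": 0},
    {"grip": 8.5, "delta_pos": [0.3, 0, 0.6], "yaw": 0},
    {"grip": 8.5, "delta_pos": [0.35, 0, 0.75], "yaw": 0},
    {"grip": 8.5, "delta_pos": [0.35, 0, 0.75], "yaw": 0}
  ]
}}

```text
time: 18.03
tcp_pos: [544.4, 142.9, 119.6]
eef_rot: [0.0, 0.611, 0.792, 0.0]
ft_force: [-0.7, -0.6, -0.4]
width: 0.994
grasp_force: 0.6
```

>>> {"op": "drive_tool", "data": {
  "increments": [
    {"grip": 8.5, "delta_pos": [0.1, 0, 0.1], "yaw": 0},
    {"grip": 8.5, "delta_pos": [0.25, 0, 0.2], "yaw": 0},
    {"grip": 8.5, "delta_pos": [0.35, 0, 0.35], "yaw": 0},
    {"grip": 8.5, "delta_pos": [0.45, 0, 0.45], "yaw": 0},
    {"grip": 8.5, "delta_pos": [0.45, 0, 0.45], "yaw": 0},
    {"grip": 8.5, "delta_pos": [0.45, 0, 0.45], "yaw": 0}
  ]
}}

```text
time: 18.53
tcp_pos: [548.0, 143.0, 123.9]
eef_rot: [-0.001, 0.611, 0.792, -0.0]
ft_force: [-6.2, -0.0, 2.1]
width: 0.995
grasp_force: 3.0
```

Run:
```python
from tilt import *
d=look("s4",(200,140,440,320),3.3);B=cloud(d);A=cloud(cam("top"))
for y0,y1 in((105,125),(125,140),(170,200)):
  for nm,X in(("top-before",A),("now",B)):
    m=(X[...,1]>y0)&(X[...,1]<y1)&(X[...,0]>585)&(X[...,0]<622)&(X[...,2]>76)&(X[...,2]<106);q=X[m]
    if len(q)>8:
      c=np.polyfit(q[:,0]-612,q[:,2],1);print(y0,nm,len(q),c.round(3))
```

```text
105 top-before 30 [-5.000e-03  8.384e+01]
105 now 145 [5.300e-02 9.443e+01]
125 now 98 [-1.6000e-02  9.4247e+01]
170 now 67 [-0.155 93.016]
```

View pics/s4.png

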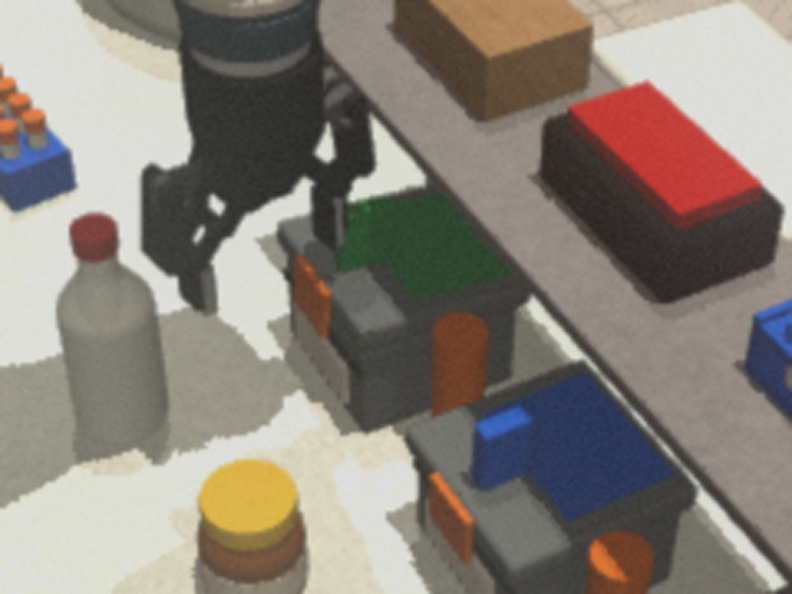

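>>> {"op": "drive_tool", "data": {
  "increments": [
    {"grip": 8.5, "delta_pos": [-0.4, 0, -0.6], "yaw": 0},
    {"grip": 8.5, "delta_pos": [-0.9, 0, -1.1], "yaw": 0},
    {"grip": 8.5, "delta_pos": [-1.8, 0, -1.0], "yaw": 0},
    {"grip": 8.5, "delta_pos": [-2.3, 0, 0], "yaw": 0},
    {"grip": 8.5, "delta_pos": [-2.3, 0, 2.2], "yaw": 0},
    {"grip": 8.5, "delta_pos": [-1.5, 0, 2.5], "yaw": 0},
    {"grip": 8.5, "delta_pos": [-0.3, 0, 2.5], "yaw": 0},
    {"grip": 8.5, "delta_pos": [-0.3, 0, 1.2], "yaw": 0},
    {"grip": 8.5, "delta_pos": [-0.3, 0, 0.8], "yaw": 0},
    {"grip": 8.5, "delta_pos": [-0.3, 0, 0.8], "yaw": 0}
  ]
}}

```text
time: 19.42
tcp_pos: [545.2, 142.8, 131.2]
eef_rot: [-0.001, 0.611, 0.792, -0.0]
ft_force: [-0.4, 0.6, -0.6]
width: 0.998
grasp_force: 0.0
```

>>> {"op": "drive_tool", "data": {
  "increments": [
    {"grip": 8.5, "delta_pos": [0, 0, -0.1], "yaw": 0},
    {"grip": 8.5, "delta_pos": [0, 0, -0.2], "yaw": 0},
    {"grip": 8.5, "delta_pos": [0, 0, -0.3], "yaw": 0},
    {"grip": 8.5, "delta_pos": [0, 0, -0.4], "yaw": 0},
    {"grip": 8.5, "delta_pos": [0, 0, -0.4], "yaw": 0}
  ]
}}

```text
time: 19.83
tcp_pos: [545.5, 142.8, 127.8]
eef_rot: [0.0, 0.611, 0.792, 0.0]
ft_force: [0.1, 0.6, 0.8]
width: 0.998
grasp_force: 0.0
```

>>> {"op": "drive_tool", "data": {
  "increments": [
    {"grip": 8.5, "delta_pos": [0, 0, -0.1], "yaw": 0},
    {"grip": 8.5, "delta_pos": [0, 0, -0.2], "yaw": 0},
    {"grip": 8.5, "delta_pos": [0, 0, -0.2], "yaw": 0}
  ]
}}

```text
time: 20.08
tcp_pos: [545.5, 142.8, 125.6]
eef_rot: [-0.0, 0.611, 0.792, -0.0]
ft_force: [-0.7, 0.1, -0.9]
width: 0.998
grasp_force: 0.0
```

>>> {"op": "drive_tool", "data": {
  "increments": [
    {"grip": 8.5, "delta_pos": [-0.5, 0, 0.8], "yaw": 0},
    {"grip": 8.5, "delta_pos": [-0.5, 0.5, 1.5], "yaw": -0.1},
    {"grip": 8.5, "delta_pos": [-0.2, 1.1, 1.5], "yaw": -0.2},
    {"grip": 8.5, "delta_pos": [0.25, 1.1, 1.0], "yaw": -0.2},
    {"grip": 8.5, "delta_pos": [0.25, 1.1, 0.6], "yaw": -0.2},
    {"grip": 8.5, "delta_pos": [0.25, 1.1, 0.4], "yaw": -0.2},
    {"grip": 8.5, "delta_pos": [0.25, 1.1, 0.2], "yaw": -0.2},
    {"grip": 8.5, "delta_pos": [0.25, 1.1, 0.2], "yaw": -0.2}
  ]
}}

```text
time: 20.75
tcp_pos: [547.3, 153.6, 128.1]
eef_rot: [-0.0, 0.686, 0.728, -0.0]
ft_force: [-4.8, -0.6, 8.5]
width: 0.991
grasp_force: 4.4
```

>>> {"op": "drive_tool", "data": {
  "increments": [
    {"grip": 8.5, "delta_pos": [-0.05, 0, -0.1], "yaw": 0},
    {"grip": 8.5, "delta_pos": [-0.1, 0, -0.25], "yaw": 0},
    {"grip": 8.5, "delta_pos": [-0.2, 0, -0.4], "yaw": 0},
    {"grip": 8.5, "delta_pos": [-0.3, 0, -0.5], "yaw": 0},
    {"grip": 8.5, "delta_pos": [-0.3, 0, -0.5], "yaw": 0}
  ]
}}

```text
time: 21.17
tcp_pos: [544.8, 153.6, 123.8]
eef_rot: [0.0, 0.686, 0.727, 0.0]
ft_force: [-5.2, -0.4, 11.9]
width: 0.994
grasp_force: 6.2
```

>>> {"op": "drive_tool", "data": {
  "increments": [
    {"grip": 8.5, "delta_pos": [0, 0, -0.1], "yaw": 0},
    {"grip": 8.5, "delta_pos": [-0.05, 0, -0.2], "yaw": 0},
    {"grip": 8.5, "delta_pos": [-0.05, 0, -0.3], "yaw": 0},
    {"grip": 8.5, "delta_pos": [-0.05, 0, -0.3], "yaw": 0}
  ]
}}

```text
time: 21.5
tcp_pos: [544.4, 153.5, 122.1]
eef_rot: [0.001, 0.686, 0.727, 0.001]
ft_force: [-10.3, -1.0, 24.2]
width: 0.997
grasp_force: 12.6
```

>>> {"op": "drive_tool", "data": {
  "increments": [
    {"grip": 8.5, "delta_pos": [-0.1, 0, -0.1], "yaw": 0},
    {"grip": 8.5, "delta_pos": [-0.15, 0, -0.15], "yaw": 0},
    {"grip": 8.5, "delta_pos": [-0.15, 0, -0.2], "yaw": 0},
    {"grip": 8.5, "delta_pos": [-0.15, 0, -0.2], "yaw": 0},
    {"grip": 8.5, "delta_pos": [-0.15, 0, -0.2], "yaw": 0},
    {"grip": 8.5, "delta_pos": [-0.15, 0, -0.2], "yaw": 0}
  ]
}}

```text
time: 22.0
tcp_pos: [544.2, 153.6, 121.5]
eef_rot: [0.002, 0.686, 0.727, 0.002]
ft_force: [-10.9, -2.0, 32.9]
width: 0.995
grasp_force: 16.4
```

>>> {"op": "drive_tool", "data": {
  "increments": [
    {"grip": 8.5, "delta_pos": [0.1, 0, 0.5], "yaw": 0},
    {"grip": 8.5, "delta_pos": [0.2, 0, 1.2], "yaw": 0},
    {"grip": 8.5, "delta_pos": [0, 0, 2.4], "yaw": 0},
    {"grip": 8.5, "delta_pos": [-1.0, -0.5, 2.4], "yaw": 0.1},
    {"grip": 8.5, "delta_pos": [-1.9, -1.1, 2.3], "yaw": 0.2},
    {"grip": 8.5, "delta_pos": [-1.9, -1.1, 0.5], "yaw": 0.2},
    {"grip": 8.5, "delta_pos": [-1.9, -1.1, -0.6], "yaw": 0.2},
    {"grip": 8.5, "delta_pos": [-1.3, -1.1, -0.6], "yaw": 0.2},
    {"grip": 8.5, "delta_pos": [-0.7, -1.1, -0.6], "yaw": 0.2},
    {"grip": 8.5, "delta_pos": [-0.6, -1.1, -0.6], "yaw": 0.2}
  ]
}}

```text
time: 22.83
tcp_pos: [538.7, 142.7, 112.2]
eef_rot: [0.0, 0.611, 0.792, 0.0]
ft_force: [1.1, -0.4, 0.0]
width: 0.999
grasp_force: 0.0
```

>>> {"op": "drive_tool", "data": {
  "increments": [
    {"grip": 8.5, "delta_pos": [0.1, 0, 0], "yaw": 0},
    {"grip": 8.5, "delta_pos": [0.2, 0, 0], "yaw": 0},
    {"grip": 8.5, "delta_pos": [0.3, 0, 0], "yaw": 0},
    {"grip": 8.5, "delta_pos": [0.35, 0, 0], "yaw": 0},
    {"grip": 8.5, "delta_pos": [0.35, 0, 0], "yaw": 0}
  ]
}}

```text
time: 23.25
tcp_pos: [540.1, 142.8, 111.9]
eef_rot: [-0.0, 0.611, 0.792, -0.0]
ft_force: [-3.3, -0.4, 3.0]
width: 0.994
grasp_force: 1.7
```

>>> {"op": "drive_tool", "data": {
  "increments": [
    {"grip": 8.5, "delta_pos": [0.1, 0, 0.05], "yaw": 0},
    {"grip": 8.5, "delta_pos": [0.2, 0, 0.15], "yaw": 0},
    {"grip": 8.5, "delta_pos": [0.3, 0, 0.25], "yaw": 0},
    {"grip": 8.5, "delta_pos": [0.35, 0, 0.35], "yaw": 0},
    {"grip": 8.5, "delta_pos": [0.4, 0, 0.5], "yaw": 0},
    {"grip": 8.5, "delta_pos": [0.4, 0, 0.6], "yaw": 0},
    {"grip": 8.5, "delta_pos": [0.4, 0, 0.6], "yaw": 0},
    {"grip": 8.5, "delta_pos": [0.4, 0, 0.6], "yaw": 0},
    {"grip": 8.5, "delta_pos": [0.4, 0, 0.6], "yaw": 0}
  ]
}}

```text
time: 24.0
tcp_pos: [542.0, 142.4, 116.4]
eef_rot: [-0.002, 0.611, 0.792, -0.002]
ft_force: [-8.7, -1.9, -3.5]
width: 0.998
grasp_force: 4.3
```

Run:
```python
from tilt import *
d=arm.get_image("side");B=cloud(d)
for y0,y1 in((105,125),(125,140)):
    X=B;m=(X[...,1]>y0)&(X[...,1]<y1)&(X[...,0]>585)&(X[...,0]<622)&(X[...,2]>76)&(X[...,2]<106);q=X[m]
    print(y0,len(q),np.polyfit(q[:,0]-612,q[:,2],1).round(3))
```

```text
105 132 [1.5000e-02 8.6215e+01]
125 96 [-3.0000e-03  8.6537e+01]
```

>>> {"op": "drive_tool", "data": {
  "increments": [
    {"grip": 8.5, "delta_pos": [-0.8, 0, -0.2], "yaw": 0},
    {"grip": 8.5, "delta_pos": [-2.2, 0, 0], "yaw": 0},
    {"grip": 8.5, "delta_pos": [-2.2, 0, 3], "yaw": 0},
    {"grip": 8.5, "delta_pos": [-2.2, 0, 7], "yaw": 0},
    {"grip": 8.5, "delta_pos": [-2.2, 0, 11], "yaw": 0},
    {"grip": 8.5, "delta_pos": [-4, 0, 14], "yaw": 0},
    {"grip": 8.5, "delta_pos": [-6, 0, 16], "yaw": 0},
    {"grip": 8.5, "delta_pos": [-6, 0, 16], "yaw": 0},
    {"grip": 8.5, "delta_pos": [-6, 0, 16], "yaw": 0}
  ]
}}

```text
time: 24.8
tcp_pos: [484.7, 142.9, 279.3]
eef_rot: [0.002, 0.611, 0.792, 0.001]
ft_force: [0.9, -0.5, 0.2]
width: 0.995
grasp_force: 0.0
```

Run:
```python
from tilt import *
tilt();s=arm.sense();print(s["time"],s["tcp_pos"],s["ft_force"]);look("end",(140,110,540,480),1.6)
```

```text
green ref 455 slope 0.02 z at grip 84.3
green now 456 slope 0.019 z at grip 84.5
blue ref 661 slope 0.026 z at grip 84.3
blue now 654 slope 0.023 z at grip 84.5
red ref 992 slope 0.026 z at grip 84.4
red now 984 slope 0.023 z at grip 84.6
24.85 [484.7471163  142.83508198 277.86761646] [ 0.87988788 -0.21428117 -0.33376104]
```

View pics/end.png

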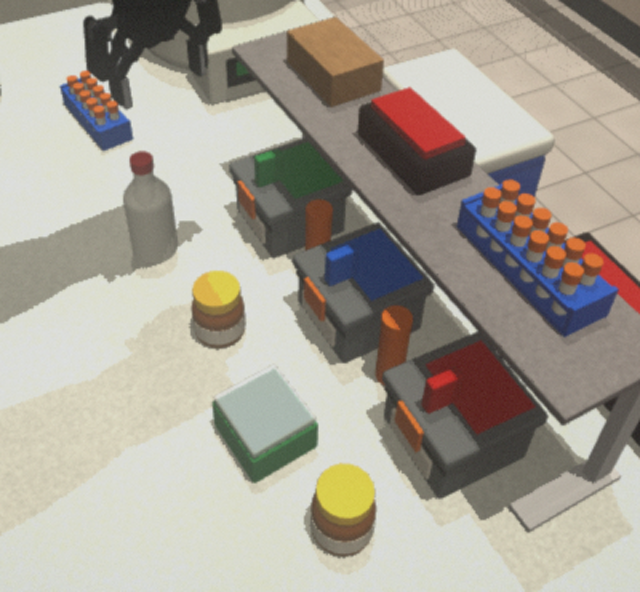

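All the lids are shut and every bystander stands where it was: bottle at (150,210), jars at (218,305) and (343,505), tubes at (318,225) and (394,340). The gripper is clear of everything.

```bash
python3 -c "
from plant import arm
print(arm.sign_off())"
```

```text
the job is handed in; nothing more can be done
None
```

I handed the job in at about 25 s. The red and green lids were the loose ones: I raised each about 10 mm, pressed it down hard (about 30 N) and tugged it again, and both then held. Blue was already held. All three lids are shut and the bystanders look undisturbed, but sign-off returned no verdict. The drive could not lean the tool, so I raised each lid by pushing its grip back and up with the outside of an open finger.

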